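# Let a tilting kettle back one ratchet notch

## Task

The small tilting kettle is tipped one notch too far. With the fingertips, lift the ratchet pawl by throwing its lever over so that it stays up, push an arm of the four-armed handle so that the wheel goes back one notch (the kettle towards upright), and tip the pawl down again so that it lies in the next notch with the wheel's tooth up against it. Push gently, grip nothing, and leave everything else on the bench where it stands.

Things in the scene. Friction and masses are not known exactly. Their poses are not given: they have to be found in the camera images.
- stand: fixed steel stand of the tilting kettle; origin on the bench under the ratchet wheel's centre; x along the kettle's shaft from kettle to handle, away from the robot at yaw 0; z up. Seen from the handle end (+x), y is to the right. Base plate x -240 to 30, 190 mm wide; bearing plate x -12 to 0, its top at z 254 behind the pawl pivot; kettle (144 mm across) x -33 to -177, within 98 mm of the shaft axis
- shaft (a point): centre of the ratchet wheel on the shaft axis: stand (12, 0, 160) mm, axes as the stand's. Wheel: 12 saw teeth, 60 mm tip radius, 14 mm deep, 12 mm thick (x 6 to 18). The four-armed handle turns with it, in the plane x 65; its arms are 12 mm bars. Kettle, wheel and handle are one part
- wheel (a joint): turn of wheel, handle and kettle, rad: 0 at the start, a tooth bearing on the pawl; grows as it goes back (clockwise seen from the handle end, top towards stand +y, kettle towards upright). A notch is 0.524. Stays where left; takes 4 to 7 N at an arm's knob. Pawl down: it stops, going back, where a tooth meets the pawl; let down at 0.15 to 0.5 it can be pushed on to 0.524 and stops there
- pawl (a joint): lift of the pawl, rad: 0 down in a notch, grows as its nose rises and its lever swings over towards stand +y, 1.83 thrown over on its stop. Moved by its weight only: under about 1.15 it falls down, above that it falls open and stays; a push of under 1 N moves it. About 0.25 clears the tooth tips
- pawl_pivot (a point): the pawl's fixed pivot, stand (12, 65, 240) mm; its axis is the stand's x
- pawl_knob (a point): centre of the black ball (22 mm) on the pawl's thumb lever, 55 mm from the pivot. Pawl down: stand (12, 42, 290) mm, lever upright above the wheel; thrown over: (12, 119, 250). Free space of about 40 mm from its middle to the handle's arms (stand +x)
- pawl_nose (a point): centre of the pawl's rounded nose (9 mm across; the arm is 12 mm thick along stand x and 9 to 19 mm deep), 81 mm from the pivot. Pawl down: stand (12, -11, 211) mm, between two teeth; thrown over it stands nearly upright at (12, 56, 321) and can be pushed back from there towards stand -y
- handle_knob0 (a point): centre of the black ball (24 mm) on the handle arm that starts up and to the left seen from the handle end, 92 mm from the shaft axis: stand (65, -46, 240) mm; after one notch back at the top, (65, 0, 252)
- handle_knob1 (a point): the same on the next arm clockwise, starting up and to the right: stand (65, 80, 206) mm; after one notch back level, (65, 92, 160). The other two arms stand opposite to these
- jug: open steel beaker, 96 mm across, 90 high, beside the stand under the kettle's lip; origin under its centre. Not to be moved
- jar: glass jar with white cap, 54 mm across, 85 high, beside the stand at the pawl's side; origin under its centre. Not to be moved
- clamp: steel pipe clamp ring with wing nut lying flat before the handle, 67 mm across the ring, 14 high; origin under the ring's centre. Not to be moved
- wrench: steel wrench 150 mm long lying flat before the handle. Not to be moved
- gauge: black pressure gauge lying on its back, 68 mm across, 32 high; origin under its centre. Not to be moved
- tub: white open tub 150 x 100 x 65 mm; origin under its centre. Not to be moved
- bolt: steel hex bolt 65 mm long lying beside the base plate. Not to be moved

How it is judged (in metres and radians):
On the way, in this order (a step that is already met when the one before it is completed fails the run):
1. the pawl is lifted clear of the teeth and thrown over while the wheel has not yet gone back (value of joint pawl above 1.35 rad and value of joint wheel below 0.09 rad), for 0.2 s.
2. the wheel is pushed back while the pawl is up (value of joint wheel above 0.12 rad and value of joint pawl above 0.25 rad), for 0.1 s.
At the end, for the whole second after the job is handed in: Wheel joint between 0.44 and 0.57 (one notch, 0.524, back; tooth up against the pawl), pawl joint under 0.08 (down in the notch), both at rest; loose things within 25 mm of where they stood (value of joint wheel between 0.44 and 0.57 rad and value of joint pawl below 0.08 rad and velocity of joint wheel between -0.05 and 0.05 rad/s and velocity of joint pawl between -0.1 and 0.1 rad/s and distance of each of jug, jar, clamp, wrench, gauge, tub, bolt from where it was at the start of the episode below 0.025 m); the robot touches nothing.
It fails at once if a loose thing on the bench is shifted or lifted (distance of any of jug, jar, clamp, wrench, gauge, tub, bolt from where it was at the start of the episode above 0.025 m).
It fails at once if the pawl's knob or a handle knob is taken between the fingers (distance between the grasp point and pawl_knob below 0.011 m or distance between the grasp point and handle_knob0 below 0.012 m or distance between the grasp point and handle_knob1 below 0.012 m).
It fails at once if the pawl is pushed or squeezed harder than 30 N (contact force between the fingers and pawl above 30 N).
It fails at once if the wheel or its handle is pushed or squeezed harder than 35 N (contact force between the fingers and wheel above 35 N).
It also fails if it takes over 67 s, if anything falls off the work surface, if the arm or the gripper's body presses on something with over 40 N, if the wrist force passes 120 N, or if a joint passes its speed limit or range.

## Robot

A 6-joint arm with a two-finger parallel gripper is mounted at the origin on the work surface. World frame = base frame: x ahead of the robot, y to its left, z up, the work surface at z = 0. Lengths are in mm, angles in rad, forces in N, time in s.
With the tool pointing down it reaches from about 300 to 775 mm from the base axis. Payload 14.6 kg.
Tool frame: the origin (TCP) lies at the very end of the fingers, on their centre line; the grasp point (between the pads) lies 19 mm behind it; z points along the fingers, y is the line along which they close (so a half turn about z gives the same grasp; the last joint's range is limited). The gripper opens to 94 mm and grips with 3 to 60 N. Pads are 16 mm wide; open, the fingers measure 119 mm over their backs; the gripper's body (75 mm by 177 mm) begins 78 mm behind the grasp point.
Start: joints at [-1.317, 0.3, 1.521, -0, 1.321, -0.067], TCP at [173.422, -521.933, 205.446] pointing down, gripper open.
Joint ranges: [-3.03, 3.03], [-0.79, 2.21], [0.23, 2.52], [-1.04, 4.18], [0, 3.07], [-2.55, 2.55]. Speed limits (rad/s): [2.22, 2.22, 2.57, 3.14, 3.14, 3.14].

## Interface

Orientations are given as [roll, pitch, yaw] about the fixed x, y, z axes, in that order (R = Rz(yaw) Ry(pitch) Rx(roll)).
In Python, from cell import manip, camera, get_calibration gives the robot as it stands.
- The arm moves only by the tool arm_command, never from a script. Its argument "targets" is a list of rows, each an object of numbers: "hand": the opening, from -1 (shut) to 1 (fully open), so that 0 is half open; "x", "y", "z": the shift along the tool's x, y, z in m; "yaw": the turn about the tool's z in rad. In form: [{"hand": .., "x": .., "y": .., "z": .., "yaw": ..}, ...]. A call has 1 to 10 rows; each row shifts and turns the commanded pose from where the row before left it, along the tool's axes as they then stand; what a row does not reach is not made up. A row lasts 1/10 s, in which the tool goes at most 50 mm and 8.59 degrees, less where a joint would pass 70% of its speed; a pose out of reach is approached as far as the arm can. A call is refused whole if a number of a shift passes 0.05 or a number of a turn 0.15, either way. A call with a gripper value outside its range is refused whole. The fingers move at their own pace and stop on an object; "newtons" is the grip in N (left out, the last holds). Time passes only in rows, so rows that do not move let the fingers close. It gives the time, the measured TCP pose, the force, the opening and the grip force at its end, in the units of the state.
- manip.read_state(): the state, without advancing time (a new reading comes with each control period).
- camera(name): name is "side" or "top" or "wrist"; returns the picture (480x640x3 uint8, red, green, blue); there is no depth.
- get_calibration(name): a dict with "K" (3x3 intrinsics, pixels), "cam_to_world" (4x4, takes a point from camera to world coordinates). Camera axes: x right, y up, looking along -z (the intrinsics and any distortion apply to the point x, -y, -z); pixel columns grow to the right and rows downward; lengths in mm; the calibration is good to about 2 mm. A picture is of the moment at which its call begins: read the wrist's pose just before it. get_calibration takes no time and is no camera call; for the wrist camera it gives the pose at the moment of the call.
- manip.sign_off(): hands the job in; it is judged then, once.
The state is a dict: "clock": time; "joints": joint angles; "qd": joint speeds; "effort": joint torques, N m; "eef_pos": TCP position; "eef_rot": TCP orientation; "wrist_force": force on the tool from outside, world axes, zero at the start; "moment": the same for the moment, N m; "finger_gap": finger opening in mm; "finger_force": force on a finger pad.
Only numpy, scipy, OpenCV 4.12 (cv2) and the standard library are available. Lean on these libraries where they do the work, as an engineer would, in place of code of your own. Each camera call takes 0.05 s, during which the arm holds its last target. There are 200 camera calls.

## Working session

There is one attempt and no reset: what is moved stays moved. The work goes in short steps, Python scripts to look and compute and a tool call to move; the robot and the scene stay as the last step left them, time stands still between calls to the robot, and variables do not carry over. Pictures are saved under pics/ and viewed, at most 10 in all, crops included, and the job is handed in when it is done.

Besides the shell and the picture viewer there is one more tool, called after "Emit:" by a JSON object that holds its "method" and its "body", one argument or row to a line. arm_command: Moves the arm, as the interface text tells. Its arguments: {"type":"object","properties":{"targets":{"type":"array"},"newtons":{"type":"number"}},"required":["targets"]}

```bash
ls; mkdir -p pics
python3 - <<'E'
from cell import manip,camera,get_calibration
import cv2,numpy as np
print(manip.read_state())
for n in("side","top","wrist"):
    c=get_calibration(n);print(n,np.round(c["K"],1).tolist(),np.round(c["cam_to_world"],3).tolist(),[k for k in c])
    cv2.imwrite(f"pics/{n}0.png",camera(n)[:,:,::-1])
E
```

```text
pics
{'clock': 0.0, 'joints': array([-1.31657553e+00,  3.00488498e-01,  1.52157248e+00,  6.30369140e-06,
        1.32066594e+00, -6.66302309e-02]), 'qd': array([-1.01983740e-04,  6.45858681e-04, -1.18133021e-03,  9.43774702e-05,
       -3.66908526e-04, -1.03526669e-03]), 'effort': array([ 4.30283990e-05, -5.31807482e+01, -3.52731550e+01,  7.08829123e-02,
        2.44949665e-02, -1.29725327e-04]), 'eef_pos': array([ 173.37571489, -521.69467973,  204.88041516]), 'eef_rot': array([-3.14046131e+00, -8.16127884e-05,  3.20849422e-01]), 'wrist_force': array([ 0.78155048, -0.99310385,  0.05154778]), 'moment': array([-0.02872945,  0.02705945, -0.02177837]), 'finger_force': 0.0, 'finger_gap': 93.70121782129655}
side [[440.1, 0.0, 312.8], [0.0, 440.1, 244.9], [0.0, 0.0, 1.0]] [[-0.799, 0.34, -0.497, 15.215], [-0.602, -0.477, 0.64, 746.496], [-0.02, 0.81, 0.586, 868.272], [0.0, 0.0, 0.0, 1.0]] ['K', 'cam_to_world']
top [[585.6, 0.0, 318.2], [0.0, 585.6, 236.8], [0.0, 0.0, 1.0]] [[-0.003, 0.992, -0.126, 412.66], [-1.0, -0.003, 0.005, -7.884], [0.005, 0.126, 0.992, 1554.356], [0.0, 0.0, 0.0, 1.0]] ['K', 'cam_to_world']
wrist [[402.6, 0.0, 321.8], [0.0, 402.6, 236.6], [0.0, 0.0, 1.0]] [[0.316, 0.917, 0.243, 245.919], [-0.949, 0.306, 0.079, -499.587], [-0.002, -0.256, 0.967, 384.562], [0.0, 0.0, 0.0, 1.0]] ['K', 'cam_to_world']
```

View pics/side0.png

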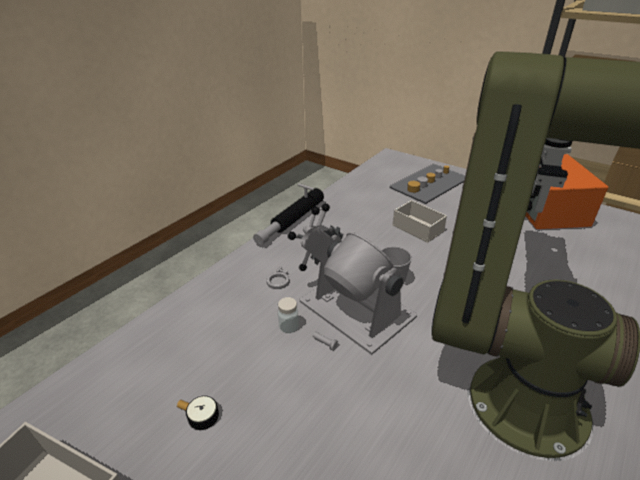

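View pics/top0.png

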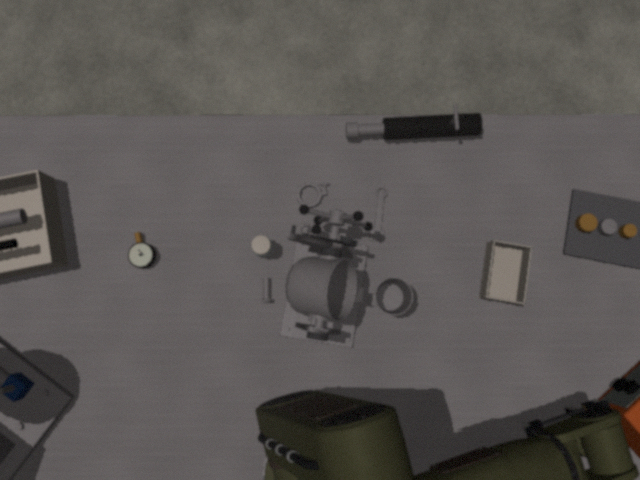

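Run:
```python
import cv2,numpy as np
t=cv2.imread("pics/top0.png")[170:350,235:435];s=cv2.imread("pics/side0.png")[170:360,235:435]
t=cv2.convertScaleAbs(t,alpha=1.7)
cv2.imwrite("pics/tc.png",cv2.resize(t[:150],None,fx=4,fy=4,interpolation=2));cv2.imwrite("pics/sc.png",cv2.resize(s[:150],None,fx=4,fy=4,interpolation=2))
```

```text
(no output)
```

View pics/tc.png

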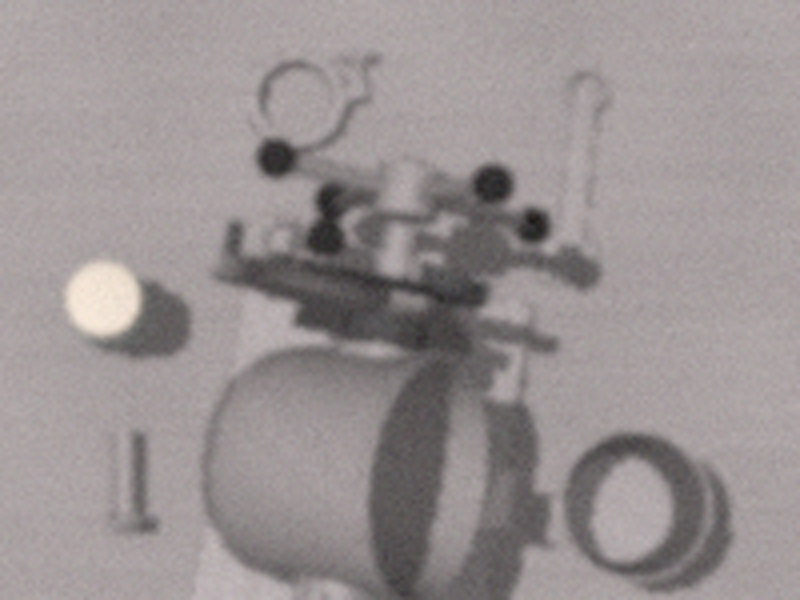

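View pics/sc.png

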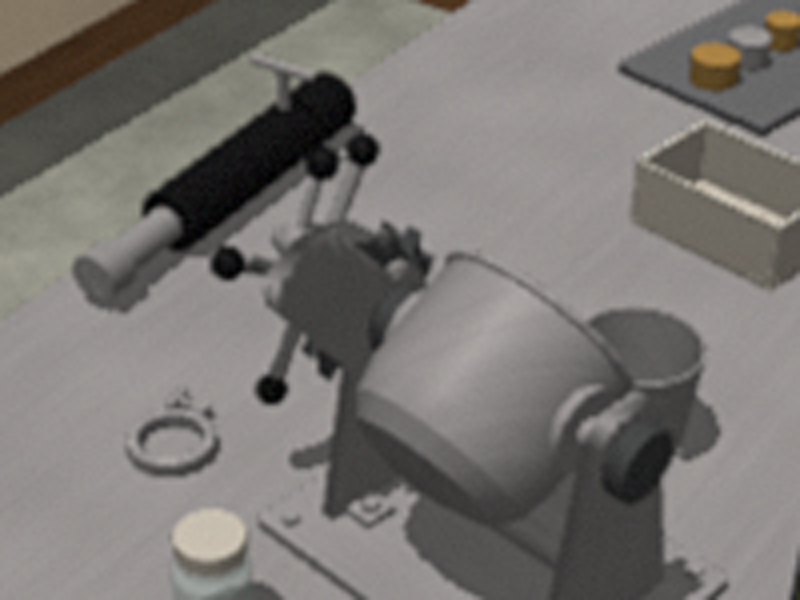

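```bash
cat > h.py <<'E'
import numpy as np
from cell import get_calibration
from scipy.optimize import least_squares
def proj(n,P):
    c=get_calibration(n);T=np.array(c["cam_to_world"]);p=(np.atleast_2d(P)-T[:3,3])@T[:3,:3]
    q=p*[1,-1,-1];q=q@np.array(c["K"]).T
    return q[:,:2]/q[:,2:]
def W(s,P):
    c,n=np.cos(s[2]),np.sin(s[2]);P=np.atleast_2d(P)
    return P@np.array([[c,n,0],[-n,c,0],[0,0,1]])+[s[0],s[1],0]
E
python3 - <<'E'
from h import *
k0,k1,k2,k3,pk=[65,-46,240],[65,80,206],[65,46,80],[65,-80,114],[12,42,290]
Pt=[k1,k0,k3,k2,pk];t=np.array([(277,158),(492,183),(533,222),(330,197),(325,235)])/4+[235,170]-.4
Ps=[pk,k0,k1,k2];s=np.array([(320,163),(363,149),(228,263),(271,388)])/4+[235,170]-.4
f=lambda v:np.r_[(proj("top",W(v,Pt))-t).ravel(),(proj("side",W(v,Ps))-s).ravel()]
r=least_squares(f,[400,0,0]);print(r.x,np.round(r.fun,1))
print(W(r.x,Pt+[[12,-11,211],[12,0,160],[12,119,250],[12,56,321]]).round())
E
```

```text
[ 5.72604046e+02 -4.86658359e+01 -1.67391603e-01] [-0.5 -0.5  0.1 -0.4 -0.3  0.3  0.4  0.5 -0.2  0.   0.5 -0.3 -0.1 -0.2
 -0.1 -0.3  0.2 -0.1]
[[ 650.   19.  206.]
 [ 629. -105.  240.]
 [ 623. -138.  114.]
 [ 644.  -14.   80.]
 [ 591.   -9.  290.]
 [ 583.  -62.  211.]
 [ 584.  -51.  160.]
 [ 604.   67.  250.]
 [ 594.    5.  321.]]
```

Emit:
{"method": "arm_command", "body": {
  "targets": [
    {"hand":-1,"x":0,"y":0,"z":-0.02,"yaw":-0.135},
    {"hand":-1,"x":0,"y":0,"z":-0.02,"yaw":-0.135},
    {"hand":-1,"x":0,"y":0,"z":-0.02,"yaw":-0.135},
    {"hand":-1,"x":0,"y":0,"z":-0.02,"yaw":-0.135},
    {"hand":-1,"x":0,"y":0,"z":-0.02,"yaw":-0.135},
    {"hand":-1,"x":0,"y":0,"z":-0.02,"yaw":-0.135},
    {"hand":-1,"x":0,"y":0,"z":-0.02,"yaw":-0.135},
    {"hand":-1,"x":0,"y":0,"z":-0.02,"yaw":-0.138}
  ],
  "newtons": 5
}}

```text
clock: 0.95
eef_pos: [173.4, -521.8, 366.1]
eef_rot: [-3.141, -0.0, 1.409]
wrist_force: [-0.8, -0.0, -0.8]
finger_gap: 33.3
finger_force: 0.0
```

```bash
cat > st.py <<'E'
from h import *
from cell import manip
S=[572.6,-48.67,-.1674]
s=manip.read_state();d=s["eef_pos"]-[S[0],S[1],0];c,n=np.cos(S[2]),np.sin(S[2])
R=np.array([[c,n,0],[-n,c,0],[0,0,1]])
print("t",s["clock"],"stand",(R@d).round(1),"rot",s["eef_rot"].round(3),"gap",round(s["finger_gap"],1),"F",(R@s["wrist_force"]).round(1),s["joints"].round(2))
E
python3 st.py
```

```text
t 0.95 stand [-314.8 -533.   366.1] rot [-3.141 -0.     1.409] gap 33.3 F [-0.7 -0.2 -0.8] [-1.32  0.24  1.24  0.    1.67 -1.16]
```

Emit:
{"method": "arm_command", "body": {
  "targets": [
    {"hand":-1,"x":0.038,"y":0.0235,"z":0,"yaw":0},
    {"hand":-1,"x":0.038,"y":0.0235,"z":0,"yaw":0},
    {"hand":-1,"x":0.038,"y":0.0235,"z":0,"yaw":0},
    {"hand":-1,"x":0.038,"y":0.0235,"z":0,"yaw":0},
    {"hand":-1,"x":0.038,"y":0.0235,"z":0,"yaw":0},
    {"hand":-1,"x":0.038,"y":0.0235,"z":0,"yaw":0},
    {"hand":-1,"x":0.038,"y":0.0235,"z":0,"yaw":0},
    {"hand":-1,"x":0.038,"y":0.0235,"z":0,"yaw":0},
    {"hand":-1,"x":0.038,"y":0.0235,"z":0,"yaw":0},
    {"hand":-1,"x":0.038,"y":0.0235,"z":0,"yaw":0}
  ]
}}

```text
clock: 1.95
eef_pos: [469.2, -184.6, 365.4]
eef_rot: [-3.142, -0.0, 1.404]
wrist_force: [0.9, -1.2, -0.2]
finger_gap: 0.6
finger_force: 0.0
```

```bash
python3 st.py
```

```text
t 1.95 stand [ -79.3 -151.3  365.4] rot [-3.142 -0.     1.404] gap 0.6 F [ 1.1 -1.  -0.2] [-0.45  0.13  1.37 -0.    1.65 -0.28]
```

Emit:
{"method": "arm_command", "body": {
  "targets": [
    {"hand":-1,"x":0.038,"y":0.023,"z":0,"yaw":0},
    {"hand":-1,"x":0.038,"y":0.023,"z":0,"yaw":0},
    {"hand":-1,"x":0.038,"y":0.023,"z":0,"yaw":0},
    {"hand":-1,"x":0.036,"y":0.022,"z":0,"yaw":0},
    {"hand":-1,"x":0,"y":0,"z":0.02,"yaw":0},
    {"hand":-1,"x":0,"y":0,"z":0.025,"yaw":0},
    {"hand":-1,"x":0,"y":0,"z":0.025,"yaw":0},
    {"hand":-1,"x":0,"y":0,"z":0.015,"yaw":0},
    {"hand":-1,"x":0,"y":0,"z":0,"yaw":0}
  ]
}}

```text
clock: 2.85
eef_pos: [582.3, -53.4, 278.2]
eef_rot: [-3.138, 0.0, 1.404]
wrist_force: [0.5, -1.5, 0.8]
finger_gap: 0.5
finger_force: 0.0
```

```bash
python3 st.py
cat > pic.py <<'E'
import sys,cv2
from cell import camera
n,out,r0,r1,c0,c1=sys.argv[1],sys.argv[2],*map(int,sys.argv[3:7])
cv2.imwrite(out,cv2.resize(cv2.convertScaleAbs(camera(n)[r0:r1,c0:c1,::-1],alpha=1.3),None,fx=5,fy=5,interpolation=2))
E
python3 pic.py side pics/s1.png 170 290 270 400
```

```text
t 2.85 stand [ 10.4  -3.  278.2] rot [-3.138  0.     1.404] gap 0.5 F [ 0.8 -1.4  0.8] [-0.15  0.34  1.3  -0.    1.5   0.01]
```

View pics/s1.png

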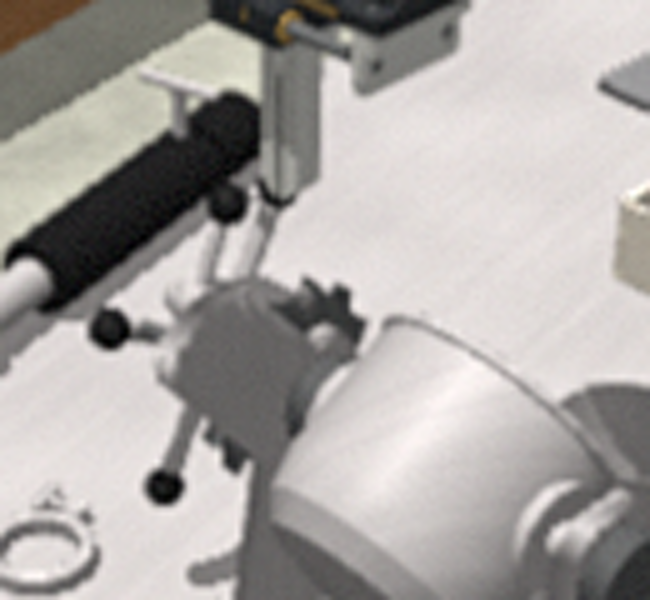

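Emit:
{"method": "arm_command", "body": {
  "targets": [
    {"hand":-1,"x":0.01,"y":0.002,"z":0,"yaw":0},
    {"hand":-1,"x":0.01,"y":0,"z":0,"yaw":0},
    {"hand":-1,"x":0.01,"y":0,"z":0,"yaw":0},
    {"hand":-1,"x":0.01,"y":0,"z":0,"yaw":0},
    {"hand":-1,"x":0.01,"y":0,"z":0,"yaw":0},
    {"hand":-1,"x":0.01,"y":0,"z":0,"yaw":0},
    {"hand":-1,"x":0.01,"y":0,"z":0,"yaw":0},
    {"hand":-1,"x":0.01,"y":0,"z":0,"yaw":0},
    {"hand":-1,"x":0.01,"y":0,"z":0,"yaw":0},
    {"hand":-1,"x":0.002,"y":0,"z":0,"yaw":0}
  ]
}}

```text
clock: 3.9
eef_pos: [600.4, 38.1, 280.4]
eef_rot: [-3.141, -0.0, 1.405]
wrist_force: [-0.5, -0.6, 0.8]
finger_gap: 0.5
finger_force: 0.0
```

Emit:
{"method": "arm_command", "body": {
  "targets": [
    {"hand":-1,"x":0,"y":0,"z":0,"yaw":0},
    {"hand":-1,"x":0,"y":0,"z":0,"yaw":0},
    {"hand":-1,"x":0,"y":0,"z":0,"yaw":0}
  ]
}}

```text
clock: 4.2
eef_pos: [600.2, 36.5, 280.5]
eef_rot: [3.142, 0.0, 1.403]
wrist_force: [-0.3, 0.4, -0.4]
finger_gap: 0.8
finger_force: 0.0
```

```bash
python3 st.py; python3 pic.py side pics/s2.png 170 290 270 400
```

```text
t 4.2 stand [ 13.1  88.6 280.5] rot [3.142 0.    1.403] gap 0.8 F [-0.3  0.3 -0.4] [-0.    0.38  1.25 -0.    1.52  0.17]
```

View pics/s2.png

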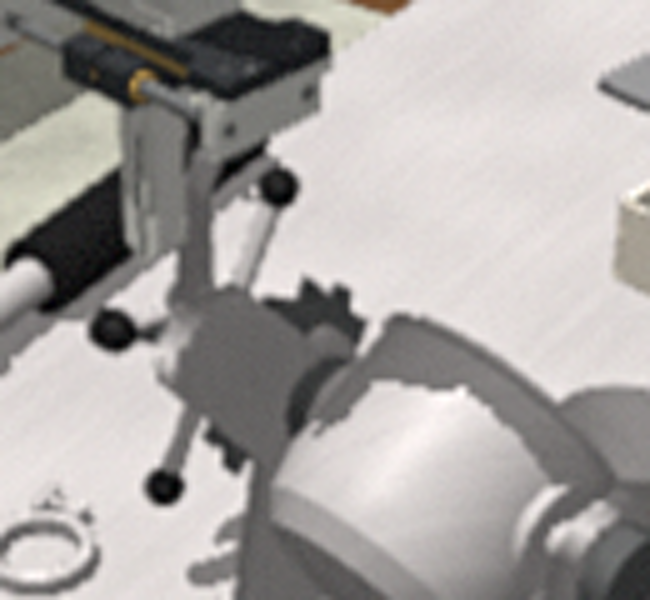

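Emit:
{"method": "arm_command", "body": {
  "targets": [
    {"hand":-1,"x":0,"y":0,"z":-0.035,"yaw":0},
    {"hand":-1,"x":0,"y":0,"z":-0.04,"yaw":0},
    {"hand":-1,"x":0,"y":0.02,"z":0,"yaw":0},
    {"hand":-1,"x":-0.035,"y":0.02,"z":0,"yaw":0},
    {"hand":-1,"x":-0.045,"y":0.012,"z":0,"yaw":0},
    {"hand":-1,"x":-0.045,"y":0,"z":0,"yaw":0},
    {"hand":-1,"x":-0.045,"y":0,"z":0,"yaw":0},
    {"hand":-1,"x":0,"y":0,"z":0,"yaw":0}
  ]
}}

```text
clock: 5.05
eef_pos: [622.2, -144.5, 355.2]
eef_rot: [-3.141, 0.001, 1.398]
wrist_force: [-0.1, 0.2, 0.7]
finger_gap: 0.3
finger_force: 0.0
```

```bash
python3 st.py; python3 pic.py side pics/s3.png 170 290 270 400; python3 -c "
from h import *
print((proj('side',W([572.6,-48.67,-.1674],[[12,119,250],[12,56,321],[65,80,206],[65,-46,240]]))-[270,170])*5)"
```

```text
t 5.05 stand [ 64.9 -86.2 355.2] rot [-3.141e+00  1.000e-03  1.398e+00] gap 0.3 F [-0.2  0.2  0.7] [-0.29  0.46  0.96 -0.    1.72 -0.11]
[[114.55908709 326.78386775]
 [204.0338494  156.5875241 ]
 [107.64764608 325.3608988 ]
 [276.0336255  183.32459618]]
```

View pics/s3.png

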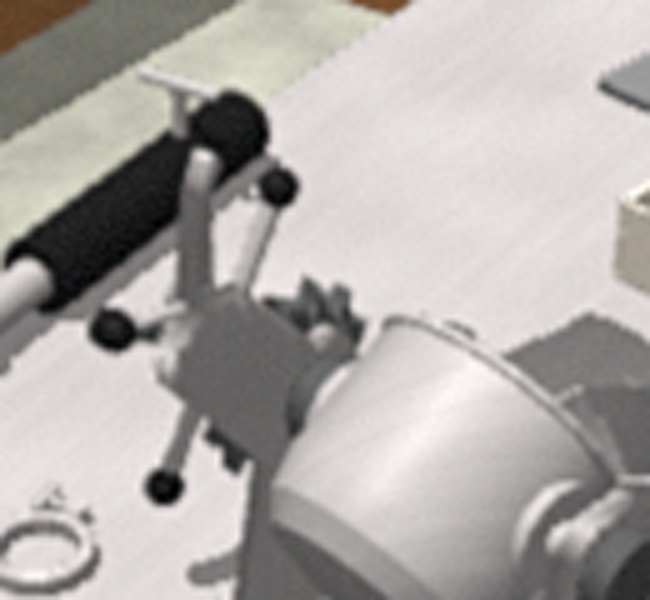

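Emit:
{"method": "arm_command", "body": {
  "targets": [
    {"hand":-1,"x":-0.002,"y":0,"z":0.025,"yaw":0},
    {"hand":-1,"x":0,"y":0,"z":0.035,"yaw":0},
    {"hand":-1,"x":0,"y":0,"z":0.035,"yaw":0},
    {"hand":-1,"x":0,"y":0,"z":0.018,"yaw":0},
    {"hand":-1,"x":0,"y":0,"z":0,"yaw":0},
    {"hand":-1,"x":0.005,"y":0,"z":0,"yaw":0},
    {"hand":-1,"x":0.005,"y":0,"z":0,"yaw":0},
    {"hand":-1,"x":0.004,"y":0,"z":0,"yaw":0},
    {"hand":-1,"x":0.004,"y":0,"z":0,"yaw":0},
    {"hand":-1,"x":0.004,"y":0,"z":0,"yaw":0}
  ]
}}

```text
clock: 6.1
eef_pos: [626.9, -120.9, 244.5]
eef_rot: [3.139, 0.003, 1.403]
wrist_force: [-7.0, -12.6, 17.2]
finger_gap: 0.8
finger_force: 8.9
```

```bash
python3 st.py
```

```text
t 6.1 stand [ 65.5 -62.2 244.5] rot [3.139e+00 3.000e-03 1.403e+00] gap 0.8 F [ -4.8 -13.6  17.2] [-0.25  0.48  1.19 -0.    1.47 -0.08]
```

Emit:
{"method": "arm_command", "body": {
  "targets": [
    {"hand":-1,"x":-0.012,"y":0,"z":0,"yaw":0},
    {"hand":-1,"x":0,"y":0,"z":0.01,"yaw":0},
    {"hand":-1,"x":0,"y":0,"z":0.005,"yaw":0},
    {"hand":-1,"x":0.004,"y":0,"z":0,"yaw":0},
    {"hand":-1,"x":0.004,"y":0,"z":0,"yaw":0},
    {"hand":-1,"x":0.004,"y":0,"z":0,"yaw":0},
    {"hand":-1,"x":0.004,"y":0,"z":0,"yaw":0}
  ]
}}

```text
clock: 6.8
eef_pos: [627.6, -116.2, 228.7]
eef_rot: [3.14, 0.002, 1.403]
wrist_force: [-1.2, -6.6, 6.6]
finger_gap: 0.5
finger_force: 3.5
```

```bash
python3 st.py
```

```text
t 6.8 stand [ 65.5 -57.5 228.7] rot [3.140e+00 2.000e-03 1.403e+00] gap 0.5 F [-0.1 -6.7  6.6] [-0.24  0.49  1.21 -0.    1.44 -0.07]
```

Emit:
{"method": "arm_command", "body": {
  "targets": [
    {"hand":-1,"x":0.003,"y":0,"z":0,"yaw":0},
    {"hand":-1,"x":0.003,"y":0,"z":0,"yaw":0},
    {"hand":-1,"x":0.003,"y":0,"z":0,"yaw":0},
    {"hand":-1,"x":0.003,"y":0,"z":0,"yaw":0},
    {"hand":-1,"x":0.003,"y":0,"z":0,"yaw":0},
    {"hand":-1,"x":0.002,"y":0,"z":0,"yaw":0},
    {"hand":-1,"x":0,"y":0,"z":0,"yaw":0}
  ]
}}

```text
clock: 7.5
eef_pos: [630.3, -98.7, 228.0]
eef_rot: [3.141, 0.0, 1.404]
wrist_force: [-1.6, -4.0, 2.2]
finger_gap: 0.6
finger_force: 1.3
```

```bash
python3 st.py; python3 pic.py side pics/s4.png 170 290 270 400
```

```text
t 7.5 stand [ 65.2 -39.7 228. ] rot [3.141 0.    1.404] gap 0.6 F [-0.9 -4.2  2.2] [-0.21  0.49  1.21 -0.    1.44 -0.05]
```

View pics/s4.png

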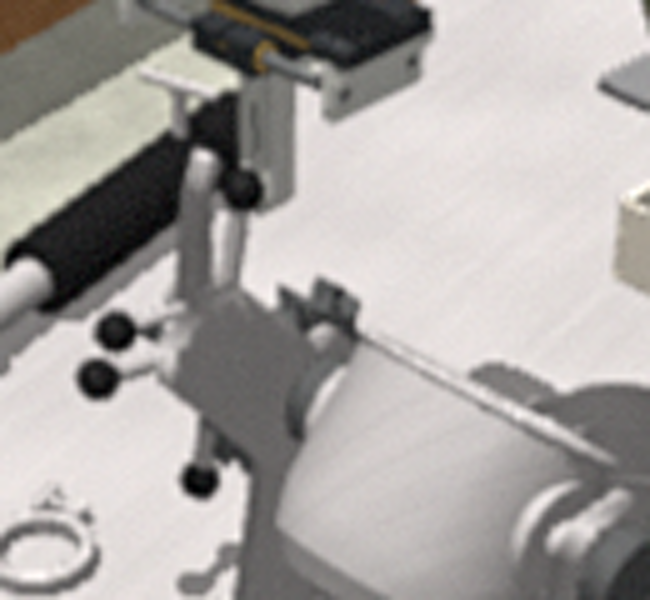

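```bash
cat > th.py <<'E'
from h import *
S=[572.6,-48.67,-.1674]
def fit(px):  # px: knob0,knob1,knob2 in crop
    t=np.array(px)/5+[270,170]-.4
    def f(v):
        a=np.array([-.522,-.522+np.pi/2,-.522+np.pi])[:len(px)]+v[0]
        return (proj("side",W(S,np.c_[65+0*a,92*np.sin(a),160+92*np.cos(a)]))-t).ravel()
    r=least_squares(f,[.3]);print("wheel",r.x,r.fun.round(1))
E
python3 -c "
from th import *
fit([(276,188),(109,328),(165,487)]);fit([(243,188),(99,378),(200,481)])"
```

```text
wheel [0.00625001] [ 0.2 -0.5  0.1  0.1  0.1 -0.6]
wheel [0.3158169] [-0.1 -0.1 -0.2 -0.3 -0.  -0.7]
```

Emit:
{"method": "arm_command", "body": {
  "targets": [
    {"hand":-1,"x":-0.02,"y":0,"z":0,"yaw":0},
    {"hand":-1,"x":0,"y":0,"z":-0.045,"yaw":0},
    {"hand":-1,"x":0,"y":0,"z":-0.045,"yaw":0},
    {"hand":-1,"x":0,"y":0,"z":-0.037,"yaw":0},
    {"hand":-1,"x":0.035,"y":0,"z":0,"yaw":0},
    {"hand":-1,"x":0.045,"y":0,"z":0,"yaw":0},
    {"hand":-1,"x":0.045,"y":-0.013,"z":0,"yaw":0},
    {"hand":-1,"x":0.03,"y":-0.02,"z":0,"yaw":0},
    {"hand":-1,"x":0,"y":-0.02,"z":0,"yaw":0},
    {"hand":-1,"x":0,"y":0,"z":0,"yaw":0}
  ]
}}

```text
clock: 8.55
eef_pos: [598.9, 44.8, 355.0]
eef_rot: [3.141, -0.001, 1.406]
wrist_force: [0.2, -0.2, 2.1]
finger_gap: 0.3
finger_force: 0.0
```

```bash
python3 st.py
```

```text
t 8.55 stand [ 10.4  96.5 355. ] rot [ 3.141e+00 -1.000e-03  1.406e+00] gap 0.3 F [ 0.3 -0.2  2.1] [0.01 0.36 1.1  0.   1.68 0.18]
```

Emit:
{"method": "arm_command", "body": {
  "targets": [
    {"hand":-1,"x":0,"y":0.001,"z":0.035,"yaw":0},
    {"hand":-1,"x":0,"y":0,"z":0.028,"yaw":0},
    {"hand":-1,"x":0,"y":0,"z":0,"yaw":0},
    {"hand":-1,"x":-0.01,"y":0,"z":0,"yaw":0},
    {"hand":-1,"x":-0.01,"y":0,"z":0,"yaw":0},
    {"hand":-1,"x":-0.01,"y":0,"z":0,"yaw":0},
    {"hand":-1,"x":-0.01,"y":0,"z":0,"yaw":0},
    {"hand":-1,"x":-0.01,"y":0,"z":0,"yaw":0},
    {"hand":-1,"x":-0.01,"y":0,"z":0,"yaw":0},
    {"hand":-1,"x":-0.01,"y":0,"z":0,"yaw":0}
  ]
}}

```text
clock: 9.55
eef_pos: [589.5, -27.1, 291.6]
eef_rot: [3.141, 0.0, 1.404]
wrist_force: [0.3, 0.1, -0.7]
finger_gap: 0.6
finger_force: 0.0
```

Emit:
{"method": "arm_command", "body": {
  "targets": [
    {"hand":-1,"x":-0.01,"y":0,"z":0,"yaw":0},
    {"hand":-1,"x":-0.01,"y":0,"z":0,"yaw":0},
    {"hand":-1,"x":-0.01,"y":0,"z":0,"yaw":0},
    {"hand":-1,"x":-0.01,"y":0,"z":0,"yaw":0},
    {"hand":-1,"x":-0.005,"y":0,"z":0,"yaw":0},
    {"hand":-1,"x":0,"y":0,"z":-0.02,"yaw":0},
    {"hand":-1,"x":0,"y":0,"z":-0.04,"yaw":0},
    {"hand":-1,"x":0,"y":0,"z":0,"yaw":0}
  ]
}}

```text
clock: 10.35
eef_pos: [582.9, -70.9, 356.6]
eef_rot: [3.134, 0.0, 1.404]
wrist_force: [-0.0, -0.4, 0.7]
finger_gap: 0.7
finger_force: 0.0
```

```bash
python3 st.py; python3 pic.py side pics/s5.png 170 290 270 400
```

```text
t 10.35 stand [ 13.8 -20.2 356.6] rot [3.134 0.    1.404] gap 0.7 F [ 0.  -0.4  0.7] [-0.18  0.32  1.15  0.    1.66 -0.02]
```

View pics/s5.png

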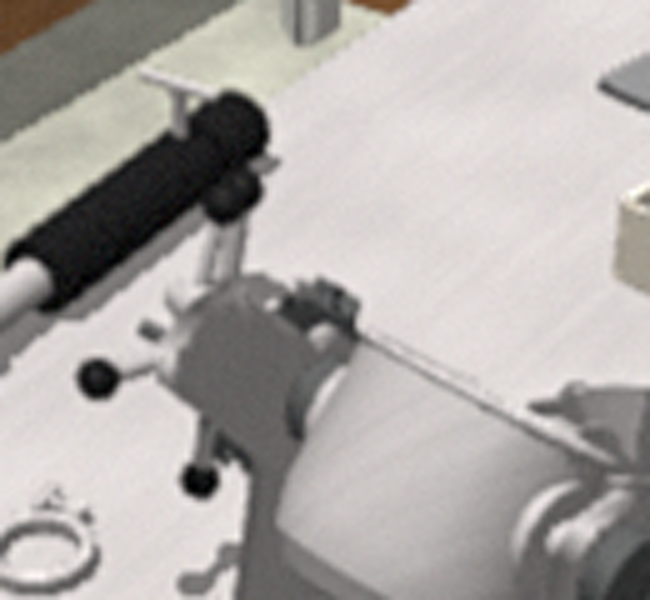

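Emit:
{"method": "arm_command", "body": {
  "targets": [
    {"hand":-1,"x":-0.022,"y":0.025,"z":0,"yaw":0},
    {"hand":-1,"x":-0.02,"y":0.026,"z":0,"yaw":0},
    {"hand":-1,"x":0,"y":0,"z":0.03,"yaw":0},
    {"hand":-1,"x":0,"y":0,"z":0.04,"yaw":0},
    {"hand":-1,"x":0,"y":0,"z":0.035,"yaw":0},
    {"hand":-1,"x":0,"y":0,"z":0.02,"yaw":0},
    {"hand":-1,"x":0,"y":0,"z":0,"yaw":0},
    {"hand":-1,"x":0.01,"y":0,"z":0,"yaw":0},
    {"hand":-1,"x":0.008,"y":0,"z":0,"yaw":0},
    {"hand":-1,"x":0,"y":0,"z":0,"yaw":0}
  ]
}}

```text
clock: 11.4
eef_pos: [629.0, -101.4, 227.8]
eef_rot: [3.14, -0.0, 1.405]
wrist_force: [0.5, -0.7, 0.2]
finger_gap: 0.8
finger_force: 0.0
```

```bash
python3 st.py
```

```text
t 11.4 stand [ 64.4 -42.6 227.8] rot [ 3.14  -0.     1.405] gap 0.8 F [ 0.6 -0.6  0.2] [-0.22  0.48  1.22  0.    1.44 -0.05]
```

Emit:
{"method": "arm_command", "body": {
  "targets": [
    {"hand":-1,"x":0.003,"y":0,"z":0,"yaw":0},
    {"hand":-1,"x":0.003,"y":0,"z":0,"yaw":0},
    {"hand":-1,"x":0.003,"y":0,"z":0,"yaw":0},
    {"hand":-1,"x":0.003,"y":0,"z":0,"yaw":0},
    {"hand":-1,"x":0.003,"y":0,"z":0,"yaw":0},
    {"hand":-1,"x":0.002,"y":0,"z":0,"yaw":0},
    {"hand":-1,"x":0.001,"y":0,"z":0,"yaw":0}
  ]
}}

```text
clock: 12.1
eef_pos: [631.5, -84.8, 226.4]
eef_rot: [-3.142, -0.0, 1.404]
wrist_force: [-1.4, -4.4, 2.2]
finger_gap: 0.7
finger_force: 2.1
```

Emit:
{"method": "arm_command", "body": {
  "targets": [
    {"hand":-1,"x":0.001,"y":0,"z":0,"yaw":0},
    {"hand":-1,"x":0.001,"y":0,"z":0,"yaw":0}
  ]
}}

```text
clock: 12.3
eef_pos: [631.8, -83.0, 226.4]
eef_rot: [3.142, -0.0, 1.404]
wrist_force: [-0.0, -4.0, 3.6]
finger_gap: 0.5
finger_force: 2.1
```

```bash
python3 st.py
```

```text
t 12.3 stand [ 64.1 -24.  226.4] rot [ 3.142 -0.     1.404] gap 0.5 F [ 0.7 -3.9  3.6] [-0.19  0.49  1.22  0.    1.44 -0.02]
```

Still moving freely (~4 N), wheel about 0.48. Push on until the force rises.

Emit:
{"method": "arm_command", "body": {
  "targets": [
    {"hand":-1,"x":0.001,"y":0,"z":0,"yaw":0},
    {"hand":-1,"x":0.001,"y":0,"z":0,"yaw":0}
  ]
}}

```text
clock: 12.5
eef_pos: [632.1, -81.0, 226.5]
eef_rot: [3.142, -0.0, 1.404]
wrist_force: [-1.5, -3.9, 3.1]
finger_gap: 0.3
finger_force: 2.1
```

Emit:
{"method": "arm_command", "body": {
  "targets": [
    {"hand":-1,"x":0.001,"y":0,"z":0,"yaw":0},
    {"hand":-1,"x":0.0005,"y":0,"z":0,"yaw":0}
  ]
}}

```text
clock: 12.7
eef_pos: [632.3, -79.5, 226.4]
eef_rot: [-3.141, 0.0, 1.404]
wrist_force: [-1.5, -5.3, 3.3]
finger_gap: 0.3
finger_force: 2.7
```

```bash
python3 st.py
```

```text
t 12.7 stand [ 64.  -20.5 226.4] rot [-3.141  0.     1.404] gap 0.3 F [-0.6 -5.5  3.3] [-0.18  0.49  1.22 -0.    1.44 -0.02]
```

Emit:
{"method": "arm_command", "body": {
  "targets": [
    {"hand":-1,"x":0.001,"y":0,"z":0,"yaw":0},
    {"hand":-1,"x":0.0,"y":0,"z":0,"yaw":0}
  ]
}}

```text
clock: 12.9
eef_pos: [632.4, -79.1, 226.5]
eef_rot: [3.142, 0.001, 1.403]
wrist_force: [-1.8, -6.3, 3.4]
finger_gap: 0.4
finger_force: 3.6
```

Emit:
{"method": "arm_command", "body": {
  "targets": [
    {"hand":-1,"x":-0.015,"y":0,"z":0,"yaw":0},
    {"hand":-1,"x":-0.03,"y":0,"z":0,"yaw":0},
    {"hand":-1,"x":0,"y":0,"z":-0.04,"yaw":0},
    {"hand":-1,"x":0,"y":0,"z":-0.045,"yaw":0},
    {"hand":-1,"x":0,"y":0,"z":-0.04,"yaw":0},
    {"hand":-1,"x":-0.045,"y":0,"z":0,"yaw":0},
    {"hand":-1,"x":-0.03,"y":0,"z":0,"yaw":0},
    {"hand":-1,"x":0,"y":0,"z":0,"yaw":0},
    {"hand":-1,"x":0,"y":0,"z":0,"yaw":0},
    {"hand":-1,"x":0,"y":0,"z":0,"yaw":0}
  ]
}}

```text
clock: 13.9
eef_pos: [612.7, -196.2, 351.2]
eef_rot: [-3.141, -0.001, 1.405]
wrist_force: [0.2, -0.2, -0.2]
finger_gap: 0.8
finger_force: 0.0
```

```bash
python3 st.py; python3 pic.py side pics/s6.png 170 290 270 400
```

```text
t 13.9 stand [  64.1 -138.8  351.2] rot [-3.141e+00 -1.000e-03  1.405e+00] gap 0.8 F [ 0.2 -0.2 -0.2] [-0.37  0.47  0.95  0.    1.71 -0.2 ]
```

View pics/s6.png

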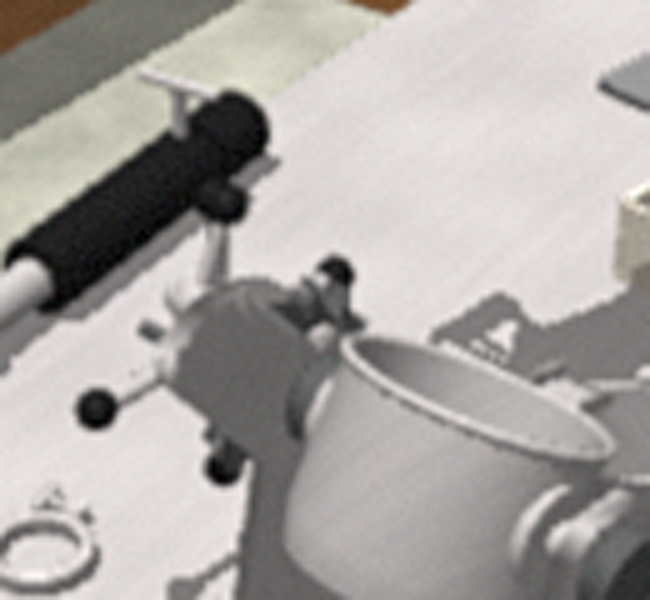

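```bash
python3 -c "
from th import *
fit([(207,200),(97,410),(224,466)])
print((proj('side',W(S,[[12,42,290],[12,46,292]]))-[270,170])*5)"
```

```text
wheel [0.5579605] [ 1.2 -0.   0.1  0.2  0.7 -0.5]
[[225.64785326 200.00660762]
 [219.82354542 199.54645694]]
```

```bash
python3 -c "
from cell import manip
print(manip.sign_off())"
```

```text
the job is handed in; nothing more can be done
None
```

I handed the job in at 13.9 s. The pawl was thrown over, the wheel pushed back one notch, and the pawl tipped down again. The wheel reads about 0.52 rad by fingertip position and 0.56 by a rougher camera fit (limit 0.57). The pawl's knob is back at its starting place in the last picture, and the robot is touching nothing; I got no verdict back.

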